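# Fetch the agate burnishing ball in its tray and hold it level over the rubbing

### The arm

A 7-joint arm with a two-finger parallel gripper is mounted at the origin on the work surface. World frame = base frame: x ahead of the robot, y to its left, z up, the work surface at z = 0. Lengths are in m, angles in rad, forces in N, time in s.
With the tool pointing down it reaches from about 0.425 to 1.025 m from the base axis. Payload 3.6 kg.
Tool frame: the origin (TCP) lies at the very end of the fingers, on their centre line; the grasp point (between the pads) lies 19 mm behind it; z points along the fingers, y is the line along which they close (so a half turn about z gives the same grasp; the last joint's range is limited). The gripper opens to 85 mm and grips with 20 to 120 N. Pads are 22 mm wide; open, the fingers measure 114 mm over their backs; the gripper's body (76 mm by 85 mm) begins 54 mm behind the grasp point. The pads swing forward as they close: fully open they stand 13 mm farther back than shut.
Start: joints at [-1.278, 0.591, 0.048, 1.609, -0.033, 0.943, -0.034], TCP at [0.273, 0.672, 0.199] pointing down, gripper open.
Joint ranges: [-2.69, 2.69], [-0.47, 2.24], [-1.27, 1.36], [0.19, 2.51], [-1.53, 4.68], [0.08, 2.07], [-3.09, 3.09]. Speed limits (rad/s): [2.57, 2.57, 3.14, 3.14, 3.14, 3.14, 3.14].

### API

Orientations are given as a 3x3 rotation matrix whose columns are the frame's x, y, z axes.
In Python, from workcell import bot, cams gives the robot as it stands. The module is installed in compiled form; this text tells all that it offers.
- The arm moves only by the tool jog_arm, never from a script. Its argument "plan" is a list of rows, each a list of 3 entries, a list of its own where there are three numbers: the finger opening in mm, from 0 to 85.4, then the shift along the tool's x, y, z in mm, then the turn, a rotation vector about the tool's x, y, z in rad. In form: [[claw, [tx, ty, tz], [ax, ay, az]], ...]. A call has 1 to 10 rows; each row shifts and turns the commanded pose from where the row before left it, along the tool's axes as they then stand; what a row does not reach is not made up. A row lasts 1/10 s, in which the tool goes at most 50 mm and 8.59 degrees, less where a joint would pass 70% of its speed; a pose out of reach is approached as far as the arm can. A call with a gripper value outside its range is refused whole. The fingers move at their own pace and stop on an object; the grip force is fixed at half the most. Time passes only in rows, so rows that do not move let the fingers close. It gives the time, the measured TCP pose, the force, the opening and the grip force at its end, in the units of the state.
- bot.sense(): the state, without advancing time (a new reading comes with each control period).
- cams.capture(name): name is "scene" or "side" or "wrist"; returns the picture (384x512x3 uint8, red, green, blue); there is no depth.
- cams.camera_model(name): a dict with "K" (3x3 intrinsics, pixels), "R" (3x3) and "t" (3): a world point X has camera coordinates R X + t. Camera axes: x right, y down, z forward; pixel columns grow to the right and rows downward; lengths in m; the calibration is good to about 2 mm. A picture is of the moment at which its call begins: read the wrist's pose just before it. camera_model takes no time and is no camera call; for the wrist camera it gives the pose at the moment of the call.
- bot.close_job(): hands the job in; it is judged then, once.
Trained networks look in the newest picture that a camera, given by its name, has taken for a name from the list of things; names that differ only in an ending like _2 or _b are one class to them, and where a whole thing is asked for, a point or a joint stands for the part that bears it (a point fixed in the world has none). Each returns a list of dicts, best first, with "score" (0 to 1); they miss things now and then, are a little off and sometimes report something else, mostly with a low value. They report only what shows in the picture. A call takes as long as a camera call. They do not tell look-alikes from the thing itself.
- cams.regions_of(camera, name): "mask" (384x512 bool, what is visible of it).
- cams.pinpoint(camera, name): "at" ([x, y, z] in m, in world coordinates, good to about 4 mm: a listed point, or the origin of a listed thing).
The state is a dict: "t": time; "joints": joint angles; "joint_velocities": joint speeds; "joint_torque": joint torques, N m; "eef_pos": TCP position; "tcp_rot": TCP orientation; "wrist_force": force on the tool from outside, world axes, zero at the start; "wrist_torque": the same for the moment, N m; "gripper_width": finger opening in m; "grip_force": force on a finger pad.
Only numpy, scipy, OpenCV 4.12 (cv2) and the standard library are available. Lean on these libraries where they do the work, as an engineer would, in place of code of your own. Each camera call takes 0.05 s, during which the arm holds its last target. There are 200 camera calls.

### The job

The craftsman is ready to burnish the rubbing on the green mat: turn the brass turn button a quarter turn (either way) so that it no longer locks the ball tray in its cradle, lift the tray out and bring it over the middle of the rubbing. Keep the tray level all the way so that the loose agate ball stays in its pocket, do not touch the ball and leave everything else where it is. Finish still holding the tray level and quite still, about 10 cm above the rubbing, for him to take the ball; do not set it down.

Things in the scene. Friction and masses are not known exactly. Their poses are not given: they have to be found in the camera images.
- cradle: Light wooden storage cradle, fixed, 160 (x) by 170 (y) mm. Origin on its underside, under the middle of the tray's place; z up. The tray lies on its 12 mm floor between 10 mm high lips with 2 mm play all round and lifts straight up. The turn button stands on its -x side.
- button (a joint): Brass turn button on a vertical pin, 75 mm from the cradle's origin towards its -x. 0 rad: the tongue points along the cradle's +x, over the tray's edge, and locks it; grows counter-clockwise seen from above, stops at -1.65 and +1.65. Starts within 0.2 of 0. Stiff (0.04 N m), stays where left; the tongue is clear of the tray beyond 1.15 rad either way.
- button_grip (a point): Grip point of the turn button, on its pin axis, 57 mm above the table. Thumb grip: upright brass plate 10 mm thick, 30 mm long (along x), 34 to 72 mm above the table. Below it the tongue, 16 mm wide, top 34 mm above the table, reaching 42 mm from the pin along x. x is the tongue's direction and turns with it.
- tray: Dark wooden carrying tray, loose, about 0.26 kg, 90 (x) by 140 (y) mm, board 14 mm thick; origin mid-underside (12 mm above the table in the cradle). End uprights at y = +-60 mm (10 mm thick, 56 mm wide, 30 mm above 44 mm) rise 110 mm and carry a handle bar along y. Centre of mass on the middle axis, below the bar: held mid-bar it hangs level.
- bar (a point): Middle of the tray's handle bar: 102 mm above the tray's underside. The bar is 14 mm wide (tray x), 16 mm high, 110 mm clear length along the tray's y; its top is 110 mm above the underside.
- pocket (a point): Middle of the tray's round ball pocket, where the ball's centre sits: 30 mm above the tray's underside, on the tray's middle axis. The pocket is 40 mm in diameter and only 4 mm deep: the ball can roll about 8 mm to each side in it and leaves it when the tray tips some 35 degrees or is jerked.
- ball_center (a point): Centre of the loose polished red-brown agate ball, 40 mm in diameter, about 87 g. In the pocket its top is 50 mm above the tray's underside, 44 mm below the bar.
- mat: Dark green cutting mat, fixed, 320 (x) by 230 (y) by 3 mm, origin in the middle of its underside, with a 250 by 205 mm white sheet on it.
- rubbing (a point): Middle of the rubbing, a black and white ringed round of 164 mm diameter in the middle of the mat, 4 mm above the table.
- weight_a: Bystander: dark wooden paperweight with a brass strip, 24 by 180 by 14 mm, at the near end of the sheet. Origin in the middle of its underside.
- weight_b: Bystander: the same paperweight at the far end of the sheet.
- dauber: Bystander: turned wooden ink dauber standing between cradle and mat, 64 mm wide, 88 mm high. Origin in the middle of its underside.
- ink_bottle: Bystander: black ink bottle with red cap, 56 mm wide, 120 mm high, behind the cradle. Origin in the middle of its underside.
- ink_dish: Bystander: white porcelain ink dish, 82 mm wide, 26 mm high, in the middle, beyond the dauber. Origin in the middle of its underside.
- brush: Bystander: wooden brush 200 mm long lying in the middle, on the robot's side of the dauber. Origin in the middle of its underside.
- tin: Bystander: round metal tin, 111 mm wide, 35 mm high, towards the left edge. Origin in the middle of its underside.
Things that resemble listed ones, but are neither listed nor needed, are in the scene too. Leave any purple look-alike of the cradle alone.

How it is judged:
On the way, in this order (a step that is already met when the one before it is completed fails the run):
1. the turn button is turned clear of the tray while the tray still lies in its cradle ((value of joint button above 1.15 rad or value of joint button below -1.15 rad) and distance of tray from where it was at the start of the episode below 0.01 m), for 0.2 s.
2. the tray is lifted out of the cradle, level, with the ball in its pocket (z of tray in the frame of cradle above 0.05 m and angle between tray's own z axis and vertical below 0.3 rad and distance between ball_center and pocket below 0.014 m and contact force between tray and the fingers above 0.5 N), for 0.2 s.
At the end, for the whole second after the job is handed in: Fingers hold the tray at rest, resting on nothing else: within 45 mm of over the rubbing's middle, underside 60 to 180 mm above the table, tipped under 0.12 rad; ball within 14 mm of the pocket point; button over 1.15 rad from locked; bystanders within 30 mm of their starts ((value of joint button above 1.15 rad or value of joint button below -1.15 rad) and horizontal distance between pocket and rubbing below 0.045 m and height (world z) of tray between 0.06 and 0.18 m and angle between tray's own z axis and vertical below 0.12 rad and distance between ball_center and pocket below 0.014 m and linear speed of tray below 0.02 m/s and angular speed of tray below 0.15 rad/s and linear speed of ball below 0.06 m/s and contact force between tray and the fingers above 0.5 N and contact force between tray and mat below 0.05 N and contact force between tray and cradle below 0.05 N and contact force between tray and weight_a below 0.05 N and contact force between tray and weight_b below 0.05 N and contact force between tray and dauber below 0.05 N and distance of each of weight_a, weight_b, dauber, ink_bottle, ink_dish, brush, tin from where it was at the start of the episode below 0.03 m); the arm keeps its last pose, push and grip.
It fails at once if the ball leaves its pocket (distance between ball_center and pocket above 0.018 m).
It fails at once if the tray tips more than 0.35 rad (angle between tray's own z axis and vertical above 0.35 rad).
It fails at once if the robot touches the ball (contact force between ball and the fingers above 0.3 N or contact force between ball and the arm above 0.3 N).
It fails at once if a bystander is moved more than 30 mm or knocked over (distance of any of weight_a, weight_b, dauber, ink_bottle, ink_dish, brush, tin from where it was at the start of the episode above 0.03 m or angle between any of dauber, ink_bottle, ink_dish, tin's own z axis and vertical above 0.5 rad).
It also fails if it takes over 69 s, if anything falls off the work surface, if the arm or the gripper's body presses on something with over 40 N, if the wrist force passes 120 N, or if a joint passes its speed limit or range.

## Working session

There is one attempt and no reset: what is moved stays moved. The work goes in short steps, Python scripts to look and compute and a tool call to move; the robot and the scene stay as the last step left them, time stands still between calls to the robot, and variables do not carry over. Pictures are saved under pics/ and viewed, at most 10 in all, crops included, and the job is handed in when it is done.

Besides the shell and the picture viewer there is one more tool, called after "Request:" by a JSON object that holds its "method" and its "body". jog_arm: Moves the arm, as the interface text tells. Its arguments: {"type":"object","properties":{"plan":{"type":"array"}},"required":["plan"]}

```bash
mkdir -p pics; python3 - <<'E'
from workcell import bot,cams
import cv2,numpy as np
s=bot.sense();print(s['t'],s['eef_pos'],np.round(s['tcp_rot'],3),s['gripper_width'])
ims=[]
for c in ['scene','side']:
    im=cams.capture(c);cv2.imwrite(f'pics/{c}.png',im[:,:,::-1])
    for n in ['cradle','button_grip','bar','pocket','ball_center','tray','rubbing','mat','dauber','ink_bottle','ink_dish','brush','tin','weight_a']:
        print(c,n,[(np.round(d['at'],3).tolist(),round(d['score'],2)) for d in cams.pinpoint(c,n)][:3])
print(bot.sense()['t'])
E
```

```text
0.0 [0.2724406  0.67086862 0.19779591] [[-0.927  0.376 -0.001]
 [ 0.376  0.927 -0.002]
 [-0.    -0.002 -1.   ]] 0.08545306740305239
scene cradle [([0.553, 0.269, -0.003], 0.89), ([0.294, 0.262, -0.0], 0.59)]
scene button_grip [([0.215, 0.252, 0.058], 0.71), ([0.48, 0.25, 0.057], 0.65)]
scene bar [([0.548, 0.267, 0.112], 0.7)]
scene pocket [([0.554, 0.271, 0.046], 0.83), ([0.621, -0.011, -0.001], 0.4)]
scene ball_center [([0.559, 0.27, 0.038], 0.66)]
scene tray [([0.555, 0.267, 0.016], 0.59)]
scene rubbing [([0.512, -0.294, 0.002], 0.76)]
scene mat []
scene dauber [([0.626, -0.011, 0.003], 0.61)]
scene ink_bottle [([0.688, 0.261, 0.002], 0.91), ([0.626, -0.27, 0.003], 0.31)]
scene ink_dish [([0.758, -0.001, -0.002], 0.84), ([0.41, -0.332, 0.004], 0.44)]
scene brush [([0.452, 0.006, 0.002], 0.79)]
scene tin [([0.569, 0.51, -0.0], 0.86)]
scene weight_a [([0.626, -0.269, 0.005], 0.85), ([0.406, -0.33, 0.004], 0.73)]
side cradle [([0.548, 0.265, 0.002], 0.67), ([0.292, 0.264, -0.002], 0.57)]
side button_grip [([0.221, 0.249, 0.056], 0.71), ([0.48, 0.252, 0.056], 0.41)]
side bar [([0.556, 0.268, 0.111], 0.88)]
side pocket [([0.554, 0.265, 0.04], 0.93), ([0.762, 0.002, 0.003], 0.24)]
side ball_center [([0.556, 0.269, 0.042], 0.58), ([0.41, -0.334, 0.004], 0.43), ([0.555, 0.266, 0.112], 0.16)]
side tray [([0.549, 0.268, 0.014], 0.97)]
side rubbing [([0.515, -0.296, 0.001], 0.68)]
side mat [([0.512, -0.295, -0.004], 0.66)]
side dauber [([0.624, -0.008, 0.003], 0.52)]
side ink_bottle [([0.685, 0.262, 0.001], 0.85)]
side ink_dish [([0.763, -0.004, 0.0], 0.85), ([0.625, -0.267, -0.0], 0.42)]
side brush [([0.453, 0.006, -0.001], 0.81)]
side tin [([0.571, 0.51, 0.003], 0.81)]
side weight_a [([0.624, -0.268, 0.002], 0.71), ([0.554, 0.266, 0.04], 0.7), ([0.411, -0.329, 0.003], 0.59)]
1.5
```

View pics/scene.png

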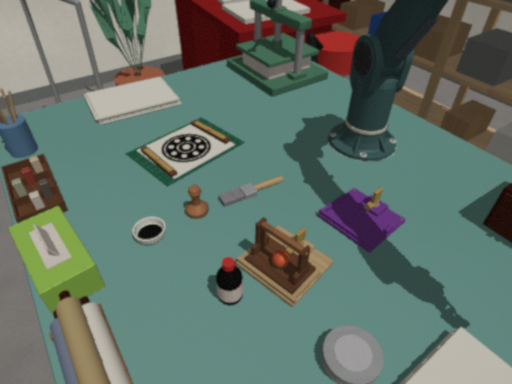

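View pics/side.png

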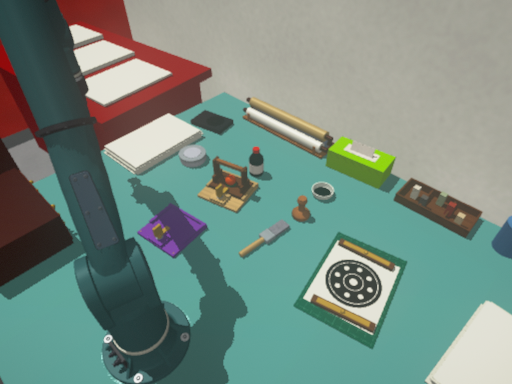

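The cradle with the dark tray is at scene pixel (285,262), with the ball at (279,259) and the button at (300,238). The purple look-alike is at (362,217) and the mat at (186,148). The detections agree with this. Next I move above the button for a wrist view.

Request:
{"method": "jog_arm", "body": {"plan": [[85,[0,0,-10],[0,0,-0.145]],[85,[0,0,-10],[0,0,-0.145]],[85,[0,0,-10],[0,0,-0.145]],[85,[0,0,-10],[0,0,-0.145]],[85,[-12,-40,0],[0,0,0]],[85,[-12,-40,0],[0,0,0]],[85,[-12,-40,0],[0,0,0]],[85,[-12,-40,0],[0,0,0]],[85,[-12,-40,0],[0,0,0]],[85,[-12,-40,0],[0,0,0]]]}}

```text
t: 2.5
eef_pos: [0.3906, 0.4486, 0.2393]
tcp_rot: [[-0.981, -0.193, 0.0], [-0.193, 0.981, 0.0], [-0.001, 0.0, -1.0]]
wrist_force: [0.3, -0.6, 0.5]
gripper_width: 0.0852
grip_force: 0.0
```

Request:
{"method": "jog_arm", "body": {"plan": [[85,[-12,-40,0],[0,0,0]],[85,[-12,-40,0],[0,0,0]],[85,[-12,-40,0],[0,0,0]],[85,[-12,-40,0],[0,0,0]],[85,[-12,-40,0],[0,0,0]],[85,[0,0,0],[0,0,0]],[85,[0,0,0],[0,0,0]]]}}

```text
t: 3.2
eef_pos: [0.488, 0.2642, 0.2392]
tcp_rot: [[-0.982, -0.19, 0.0], [-0.19, 0.982, 0.0], [-0.0, 0.0, -1.0]]
wrist_force: [0.0, 1.4, -1.1]
gripper_width: 0.0847
grip_force: 0.0
```

```bash
cat > h.py <<'E'
from workcell import bot,cams
import cv2,numpy as np
def look(c,names,fn=None,k=2):
    im=cams.capture(c)
    if fn: cv2.imwrite(f'pics/{fn}.png',im[:,:,::-1])
    for n in names: print(c,n,[(np.round(d['at'],4).tolist(),round(d['score'],2)) for d in cams.pinpoint(c,n)][:k])
def state():
    s=bot.sense();R=np.array(s['tcp_rot'])
    print('t',round(s['t'],2),'p',np.round(s['eef_pos'],4),'yaw_y',round(np.degrees(np.arctan2(R[1,1],R[0,1])),2),'Rz',np.round(R[:,2],3),'w',round(s['gripper_width'],4),'gf',s['grip_force'],'F',np.round(s['wrist_force'],1),'j',np.round(s['joints'],2))
    return s
def delta(target):
    s=state();R=np.array(s['tcp_rot']);print('tool mm',np.round(1000*R.T@(np.array(target)-s['eef_pos']),1))
E
python3 - <<'E'
from h import *
state();look('wrist',['cradle','button_grip','bar','pocket','ball_center','tray'],'w1')
E
```

```text
t 3.2 p [0.488  0.2642 0.2392] yaw_y 100.93 Rz [ 0.  0. -1.] w 0.0847 gf 0.0 F [ 0.   1.4 -1.1] j [-0.55  0.33 -0.04  1.95  0.02  0.86  1.17]
wrist cradle []
wrist button_grip [([0.4802, 0.2525, 0.0563], 0.74)]
wrist bar [([0.5517, 0.2682, 0.1107], 0.69), ([0.6869, 0.2629, -0.0024], 0.22)]
wrist pocket [([0.5523, 0.2685, 0.0411], 0.68)]
wrist ball_center [([0.5551, 0.2691, 0.0451], 0.93)]
wrist tray [([0.763, -0.0015, 0.0026], 0.68)]
```

View pics/w1.png

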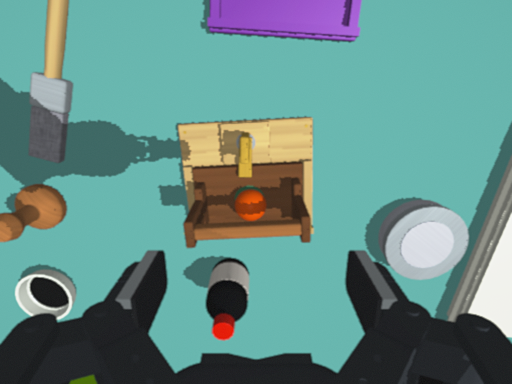

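The wrist view shows the cradle with its near edge running from (178,125) to (312,118). The button plate and tongue run from (246,137) to (245,177), and the ball is at (250,205). Next I measure the cradle and button angles.

```bash
python3 - <<'E'
from h import *
m=cams.camera_model('wrist');K,R,t=[np.array(m[k]) for k in 'KRt']
def bp(u,v,z):
    C=-R.T@t;d=R.T@np.linalg.inv(K)@[u,v,1];return (C+d*(z-C[2])/d[2])
a,b=bp(178,125,.012),bp(312,118,.012);print(a,b,np.degrees(np.arctan2(*(b-a)[1::-1])),np.linalg.norm(b-a))
im=cv2.imread('pics/w1.png');
mk=cams.regions_of('wrist','button_grip')
for r in mk[:2]:
    v,u=np.nonzero(r['mask']);print(r['score'],len(u),u.min(),u.max(),v.min(),v.max())
    for q in range(v.min(),v.max(),5): print(q,u[v==q].min(),u[v==q].max(),end=' | ')
cv2.imwrite('pics/c1.png',cv2.resize(im[100:260,160:340],None,fx=4.2,fy=3.7,interpolation=cv2.INTER_CUBIC))
print(bp(246,135,.072),bp(245,177,.034))
E
```

```text
[0.47655718 0.16573327 0.012     ] [0.43512012 0.32907436 0.012     ] 104.23474420566009 0.16851510724338778
0.92 674 236 254 132 177
132 242 247 | 137 237 253 | 142 236 254 | 147 237 253 | 152 237 252 | 157 237 251 | 162 237 251 | 167 238 250 | 172 238 250 | [0.46219494 0.25195619 0.072     ] [0.52057654 0.26059235 0.034     ]
```

View pics/c1.png

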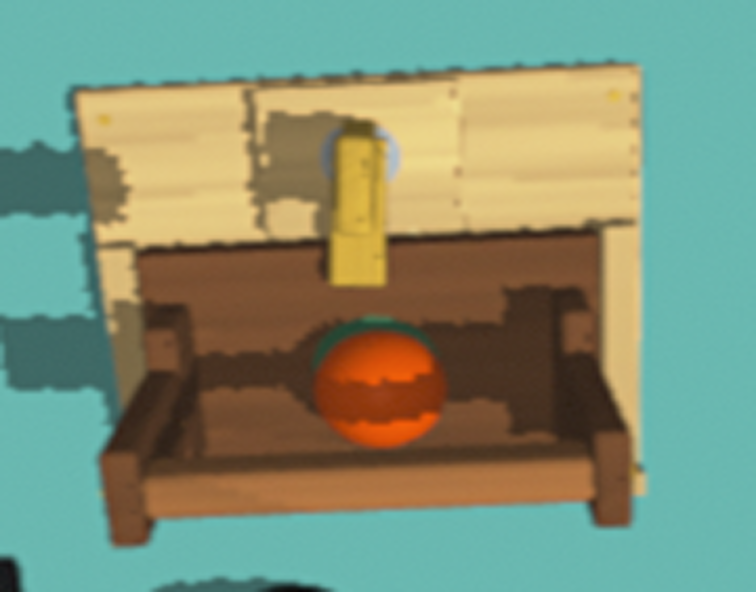

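Request:
{"method": "jog_arm", "body": {"plan": [[50,[10,-11,30],[0,0,0]],[50,[0,0,35],[0,0,0]],[50,[0,0,35],[0,0,0]],[50,[0,0,30],[0,0,0]],[50,[0,0,0],[0,0,0]],[50,[0,0,0],[0,0,0]]]}}

```text
t: 4.2
eef_pos: [0.4795, 0.2531, 0.1091]
tcp_rot: [[-0.981, -0.194, -0.001], [-0.194, 0.981, -0.0], [0.001, -0.0, -1.0]]
wrist_force: [1.0, -0.4, 0.6]
gripper_width: 0.0501
grip_force: 0.0
```

```bash
python3 - <<'E'
from h import *
delta([.480,.251,.041]);look('side',['button_grip','bar'],k=2);look('wrist',['button_grip','bar'],k=2)
E
```

```text
t 4.2 p [0.4795 0.2531 0.1091] yaw_y 101.16 Rz [-0.001 -0.    -1.   ] w 0.0501 gf 0.0 F [ 1.  -0.4  0.6] j [-0.54  0.49 -0.03  2.09  0.03  0.56  1.17]
tool mm [-0.1 -2.1 68.1]
side button_grip [([0.4799, 0.2469, 0.0548], 0.6), ([0.2169, 0.2512, 0.0585], 0.49)]
side bar [([0.5559, 0.2685, 0.1109], 0.69), ([0.763, 0.0021, 0.0042], 0.19)]
wrist button_grip [([0.4777, 0.2523, 0.0538], 0.67), ([0.5694, 0.5148, 0.0028], 0.64)]
wrist bar [([0.5562, 0.2646, 0.1113], 0.87)]
```

Request:
{"method": "jog_arm", "body": {"plan": [[50,[0,-2,30],[0,0,0]],[50,[0,0,25],[0,0,0]],[50,[0,0,13],[0,0,0]],[50,[0,0,0],[0,0,0]],[0,[0,0,0],[0,0,0]],[0,[0,0,0],[0,0,0]],[0,[0,0,0],[0,0,0]],[0,[0,0,0],[0,0,0]],[0,[0,0,0],[0,0,0]],[0,[0,0,0],[0,0,0]]]}}

```text
t: 5.5
eef_pos: [0.4801, 0.2508, 0.0412]
tcp_rot: [[-0.981, -0.193, 0.0], [-0.193, 0.981, 0.0], [-0.0, 0.0, -1.0]]
wrist_force: [0.4, -0.6, -0.2]
gripper_width: -0.0
grip_force: 0.0
```

```bash
python3 - <<'E'
from h import *
state();look('side',['button_grip','bar'],'s2');look('wrist',['button_grip','bar'],'w2')
a=cv2.imread('pics/s2.png')[130:220,180:280];b=cv2.imread('pics/w2.png')
cv2.imwrite('pics/c2.png',np.hstack([cv2.resize(a,(400,360)),cv2.resize(b,(400,360))]))
E
```

```text
t 5.5 p [0.4801 0.2508 0.0412] yaw_y 101.13 Rz [ 0.  0. -1.] w -0.0 gf 0.0 F [ 0.4 -0.6 -0.2] j [-0.54  0.6  -0.03  2.13  0.04  0.41  1.16]
side button_grip [([0.4811, 0.2488, 0.0556], 0.65), ([0.2212, 0.2475, 0.0553], 0.48)]
side bar [([0.554, 0.2687, 0.1132], 0.92), ([0.5476, 0.2677, 0.0105], 0.74)]
wrist button_grip [([0.4826, 0.252, 0.0549], 0.75)]
wrist bar []
```

View pics/c2.png

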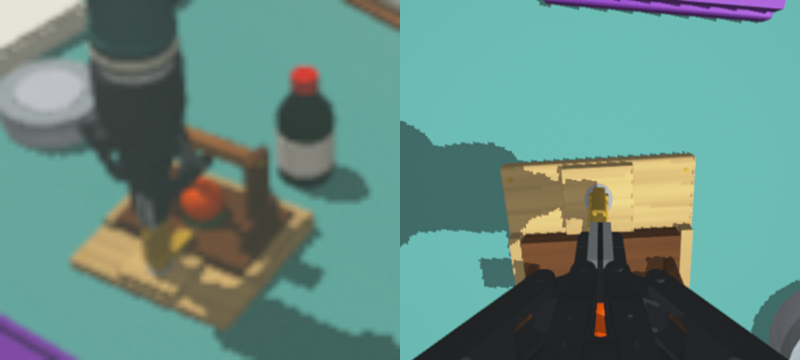

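The fingers closed beside the plate on its tray side. I compare the projected TCP with what the pictures show.

```bash
python3 - <<'E'
from h import *
s=bot.sense();p=np.array(s['eef_pos'])
def pr(c,X):
    m=cams.camera_model(c);x=np.array(m['K'])@(np.array(m['R'])@X+m['t']);return np.round(x[:2]/x[2],1)
def bp(c,u,v,z):
    m=cams.camera_model(c);K,R,t=[np.array(m[k]) for k in 'KRt']
    C=-R.T@t;d=R.T@np.linalg.inv(K)@[u,v,1];return np.round(C+d*(z-C[2])/d[2],4)
for c in ['wrist','side','scene']:
    print(c,'tcp',pr(c,p),'pin.012',pr(c,[.48,.251,.012]),'plate top',pr(c,[.48,.251,.072]),'tip',pr(c,[.521,.2605,.034]))
m=cams.camera_model('wrist');print('cam',-np.array(m['R']).T@m['t'],np.array(m['R'])[2])
print('washer',bp('wrist',253,211,.012))
ims=[]
for f,c,x in (('s2','side',p),('w2','wrist',p)):
    im=cv2.imread(f'pics/{f}.png')
    for X,col in ((p,(255,0,255)),([.48,.251,.012],(255,0,0)),([.48,.251,.072],(0,255,0))):
        u,v=pr(c,np.array(X)); cv2.circle(im,(int(u),int(v)),0,col,-1)
    q=im[150:225,185:285] if c=='side' else im[150:360,130:410]
    ims.append(cv2.resize(q,(600,450) if c=='side' else (600,450),interpolation=cv2.INTER_NEAREST))
cv2.imwrite('pics/c3.png',ims[0]);cv2.imwrite('pics/c4.png',ims[1])
E
```

```text
wrist tcp [254.2 223.7] pin.012 [254.7 206. ] plate top [254.3 249.4] tip [256.8 276.1]
side tcp [218.8 192.2] pin.012 [219.4 198. ] plate top [218.  185.8] tip [225.5 186.8]
scene tcp [300.  239.7] pin.012 [299.  247.5] plate top [301.3 231. ] tip [288.8 251.8]
cam [0.39840155 0.23571215 0.21723038] [ 0.31661115  0.06269998 -0.9464809 ]
washer [0.484  0.2505 0.012 ]
```

View pics/c3.png

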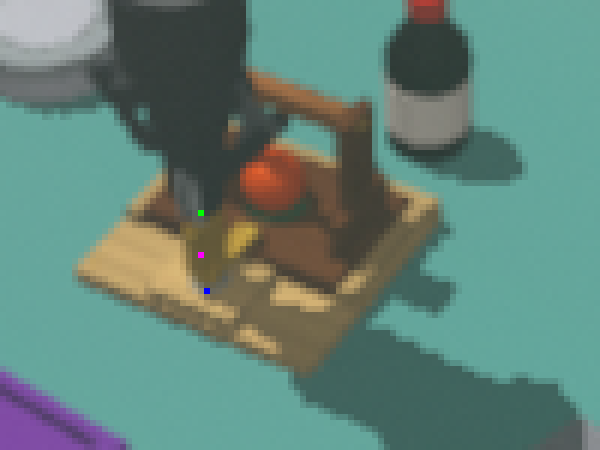

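View pics/c4.png

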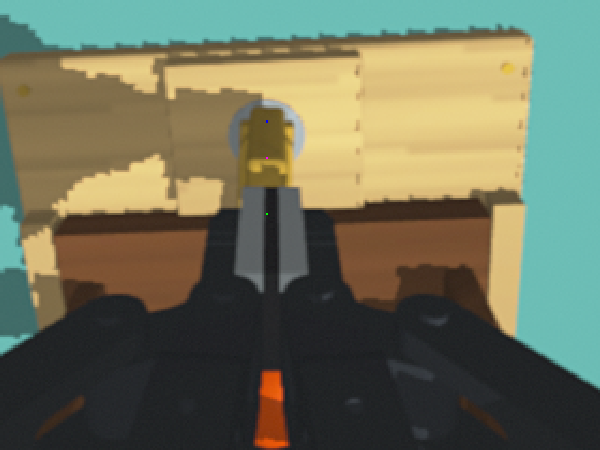

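```bash
python3 - <<'E'
from h import *
m=cams.camera_model('wrist');K,R,t=[np.array(m[k]) for k in 'KRt'];C=-R.T@t
def bp(u,v,z):
    d=R.T@np.linalg.inv(K)@[u,v,1];return C+d*(z-C[2])/d[2]
a,b=bp(320+1,0,0)*0+bp(500/800*0+130.5,176.5,.012),bp(378,165,.012);print(a,b,np.linalg.norm(a-b),K[0,0])
def pr(X): x=K@(R@np.array(X)+t);return np.round(x[:2]/x[2],1)
for z in (.04,.05,.06,.07,.08,.09): print(z,pr([.4801-.011*.981,.2508-.011*.193,z]))
E
```

```text
[0.47518276 0.16445187 0.012     ] [0.43511956 0.32611674 0.012     ] 0.16655506221344987 316.63301659668093
0.04 [254.2 206.6]
0.05 [254.1 213.2]
0.06 [254.  220.5]
0.07 [253.9 228.6]
0.08 [253.8 237.8]
0.09 [253.7 248.2]
```

Both views put the fingertips about 30–38 mm behind the reported TCP, just above the plate's top. I open and go down carefully, watching the force.

Request:
{"method": "jog_arm", "body": {"plan": [[50,[0,0,0],[0,0,0]],[50,[0,0,0],[0,0,0]],[50,[0,0,0],[0,0,0]],[50,[0,0,5],[0,0,0]],[50,[0,0,5],[0,0,0]],[50,[0,0,5],[0,0,0]],[50,[0,0,0],[0,0,0]]]}}

```text
t: 6.5
eef_pos: [0.4793, 0.2504, 0.025]
tcp_rot: [[-0.981, -0.193, -0.002], [-0.193, 0.981, -0.001], [0.002, -0.001, -1.0]]
wrist_force: [-0.1, -0.6, -0.2]
gripper_width: 0.0502
grip_force: 0.0
```

```bash
python3 - <<'E'
from h import *
s=state();p=np.array(s['eef_pos']);ims=[]
look('wrist',[],'w3');look('side',[],'s3')
a=cv2.imread('pics/w3.png')[140:380,96:416];b=cv2.imread('pics/s3.png')[140:215,180:280]
cv2.imwrite('pics/c5.png',np.hstack([cv2.resize(a,(400,300)),cv2.resize(b,(400,300))]))
E
```

```text
t 6.5 p [0.4793 0.2504 0.025 ] yaw_y 101.13 Rz [-0.002 -0.001 -1.   ] w 0.0502 gf 0.0 F [-0.1 -0.6 -0.2] j [-0.55  0.63 -0.03  2.13  0.04  0.38  1.16]
```

View pics/c5.png

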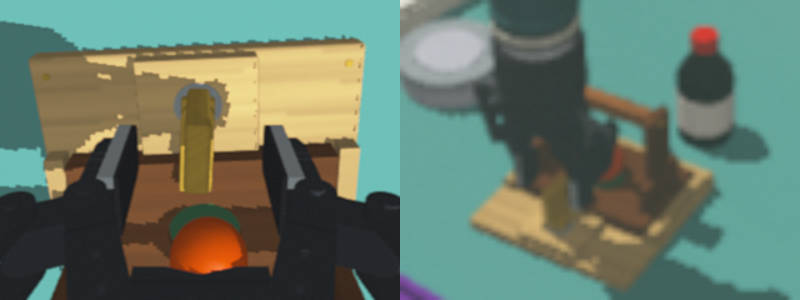

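The wrist view shows the fingers straddling the plate at crop (198,140), with the tips about mid-plate height. I go down another 8 mm and close.

Request:
{"method": "jog_arm", "body": {"plan": [[40,[0,0,4],[0,0,0]],[25,[0,0,4],[0,0,0]],[0,[0,0,0],[0,0,0]],[0,[0,0,0],[0,0,0]],[0,[0,0,0],[0,0,0]],[0,[0,0,0],[0,0,0]],[0,[0,0,0],[0,0,0]]]}}

```text
t: 7.3
eef_pos: [0.4799, 0.2495, 0.0177]
tcp_rot: [[-0.981, -0.192, -0.001], [-0.192, 0.981, -0.002], [0.001, -0.001, -1.0]]
wrist_force: [1.8, -3.6, -4.6]
gripper_width: 0.0091
grip_force: 59.1
```

Gripped: opening is 9 mm. I turn the button clockwise, which suits the last joint's range.

Request:
{"method": "jog_arm", "body": {"plan": [[0,[0,0,0],[0,0,0.145]],[0,[0,0,0],[0,0,0.145]],[0,[0,0,0],[0,0,0.145]],[0,[0,0,0],[0,0,0.145]],[0,[0,0,0],[0,0,0.145]],[0,[0,0,0],[0,0,0.145]],[0,[0,0,0],[0,0,0.145]],[0,[0,0,0],[0,0,0.145]],[0,[0,0,0],[0,0,0.145]],[0,[0,0,0],[0,0,0.145]]]}}

```text
t: 8.3
eef_pos: [0.4803, 0.2498, 0.0177]
tcp_rot: [[-0.304, 0.953, 0.001], [0.953, 0.304, -0.001], [-0.002, 0.001, -1.0]]
wrist_force: [1.9, -4.5, -5.9]
gripper_width: 0.0089
grip_force: 59.0
```

Request:
{"method": "jog_arm", "body": {"plan": [[0,[0,0,0],[0,0,0]],[0,[0,0,0],[0,0,0]]]}}

```text
t: 8.5
eef_pos: [0.4803, 0.2497, 0.0177]
tcp_rot: [[-0.31, 0.951, 0.001], [0.951, 0.31, -0.002], [-0.002, 0.001, -1.0]]
wrist_force: [1.9, -4.5, -3.6]
gripper_width: 0.0084
grip_force: 59.2
```

Request:
{"method": "jog_arm", "body": {"plan": [[25,[0,0,0],[0,0,0]],[25,[0,0,0],[0,0,0]],[25,[0,0,-15],[0,0,0]],[25,[0,0,-35],[0,0,0]],[25,[0,0,-40],[0,0,0]],[25,[0,0,-40],[0,0,0]],[50,[0,0,-40],[0,0,0]],[50,[0,0,0],[0,0,0]],[50,[0,0,0],[0,0,0]]]}}

```text
t: 9.4
eef_pos: [0.4801, 0.2524, 0.1892]
tcp_rot: [[-0.312, 0.95, 0.002], [0.95, 0.312, 0.003], [0.002, 0.003, -1.0]]
wrist_force: [-0.5, -1.0, -0.3]
gripper_width: 0.0503
grip_force: 0.0
```

```bash
python3 - <<'E'
from h import *
s=state();look('wrist',['button_grip','bar','pocket','ball_center'],'w4')
m=cams.camera_model('wrist');print(-np.array(m['R']).T@m['t'])
look('side',['bar','pocket','button_grip'],'s4');look('scene',['bar','pocket'],'o4')
b=[cv2.imread('pics/w4.png'),cv2.resize(cv2.imread('pics/s4.png')[140:230,180:300],(512,384))]
cv2.imwrite('pics/c6.png',cv2.resize(np.hstack(b),(800,300)))
E
```

```text
t 9.4 p [0.4801 0.2524 0.1892] yaw_y 18.16 Rz [ 0.002  0.003 -1.   ] w 0.0503 gf 0.0 F [-0.5 -1.  -0.3] j [-0.98  0.42  0.55  2.05 -0.32  0.75  0.09]
wrist button_grip [([0.4781, 0.2515, 0.0555], 0.67)]
wrist bar [([0.5508, 0.2694, 0.1131], 0.57)]
wrist pocket [([0.5545, 0.2673, 0.0433], 0.86)]
wrist ball_center [([0.5567, 0.2688, 0.0445], 0.71), ([0.6877, 0.2609, -0.0016], 0.59)]
[0.45357946 0.33081193 0.3628659 ]
side bar [([0.5525, 0.2693, 0.1174], 0.79)]
side pocket [([0.5534, 0.2668, 0.0114], 0.43)]
side button_grip [([0.2194, 0.2501, 0.0565], 0.64)]
scene bar [([0.549, 0.2648, 0.1095], 0.59), ([0.4532, 0.0033, 0.0046], 0.26)]
scene pocket [([0.5502, 0.2666, 0.0459], 0.69)]
```

View pics/c6.png

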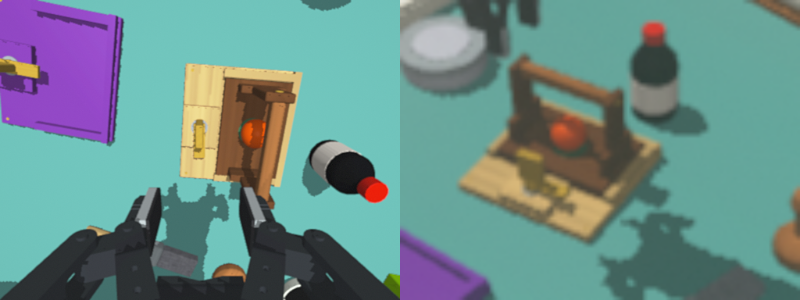

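The button's tongue at (200,138) now lies clear along the tray's edge, the tray is still in the cradle and the ball is at (252,134). Next I move over the bar.

Request:
{"method": "jog_arm", "body": {"plan": [[60,[0,0,0],[0,0,0.07]],[60,[-1,25,0],[0,0,0]],[60,[-1,25,0],[0,0,0]],[60,[-1,24,0],[0,0,0]],[60,[0,0,30],[0,0,0]],[60,[0,0,30],[0,0,0]],[60,[0,0,0],[0,0,0]],[60,[0,0,0],[0,0,0]]]}}

```text
t: 10.8
eef_pos: [0.5523, 0.2656, 0.1279]
tcp_rot: [[-0.242, 0.97, -0.001], [0.97, 0.242, -0.001], [-0.001, -0.001, -1.0]]
wrist_force: [-0.1, 0.6, 0.5]
gripper_width: 0.0602
grip_force: 0.0
```

```bash
python3 - <<'E'
from h import *
delta([.5525,.2675,.058]);look('wrist',['bar','pocket','ball_center'],'w5');look('side',['bar'],'s5')
b=[cv2.imread('pics/w5.png'),cv2.resize(cv2.imread('pics/s5.png')[110:230,160:320],(512,384))]
cv2.imwrite('pics/c7.png',cv2.resize(np.hstack(b),(800,300)))
E
```

```text
t 10.8 p [0.5523 0.2656 0.1279] yaw_y 14.03 Rz [-0.001 -0.001 -1.   ] w 0.0602 gf 0.0 F [-0.1  0.6  0.5] j [-0.87  0.59  0.5   1.94 -0.42  0.72  0.13]
tool mm [ 1.9  0.7 69.9]
wrist bar [([0.556, 0.2685, 0.111], 0.89)]
wrist pocket [([0.5529, 0.2694, 0.0469], 0.56)]
wrist ball_center [([0.5565, 0.2699, 0.0452], 0.96)]
side bar [([0.5548, 0.2703, 0.113], 0.88)]
```

View pics/c7.png

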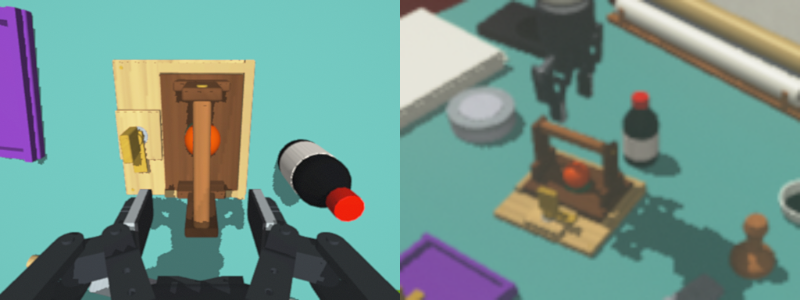

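```bash
python3 - <<'E'
from h import *
p=np.array(bot.sense()['eef_pos']);R=np.array(bot.sense()['tcp_rot'])
def pr(c,X):
    m=cams.camera_model(c);x=np.array(m['K'])@(np.array(m['R'])@X+m['t']);return x[:2]/x[2]
for z in (0,.01,.02,.03,.04,.05):
  for y in (-.03,.03):
    X=p+R@[0,y,-z];u,v=pr('side',X);w=pr('wrist',X)
    print(z,y,'side crop',round((u-160)*2.5+400),round((v-110)*2.5),'wrist crop',np.round(w*[.78,.78]))
cams.capture('scene')
im=cv2.imread('pics/s5.png')
for z in (0,.035):
  for y in (-.03,.03):
    u,v=pr('side',p+R@[0,y,-z]);cv2.circle(im,(int(round(u)),int(round(v))),0,(255,0,255) if z==0 else (0,255,0),-1)
cv2.imwrite('pics/c8.png',cv2.resize(im[110:185,190:290],(800,600),interpolation=cv2.INTER_NEAREST))
E
```

```text
0 -0.03 side crop 561 141 wrist crop [161. 176.]
0 0.03 side crop 584 118 wrist crop [237. 176.]
0.01 -0.03 side crop 561 135 wrist crop [159. 182.]
0.01 0.03 side crop 584 112 wrist crop [239. 182.]
0.02 -0.03 side crop 560 130 wrist crop [157. 188.]
0.02 0.03 side crop 584 107 wrist crop [241. 188.]
0.03 -0.03 side crop 560 124 wrist crop [154. 195.]
0.03 0.03 side crop 583 101 wrist crop [244. 195.]
0.04 -0.03 side crop 559 118 wrist crop [152. 203.]
0.04 0.03 side crop 583 95 wrist crop [247. 203.]
0.05 -0.03 side crop 559 112 wrist crop [148. 212.]
0.05 0.03 side crop 583 89 wrist crop [250. 212.]
```

View pics/c8.png

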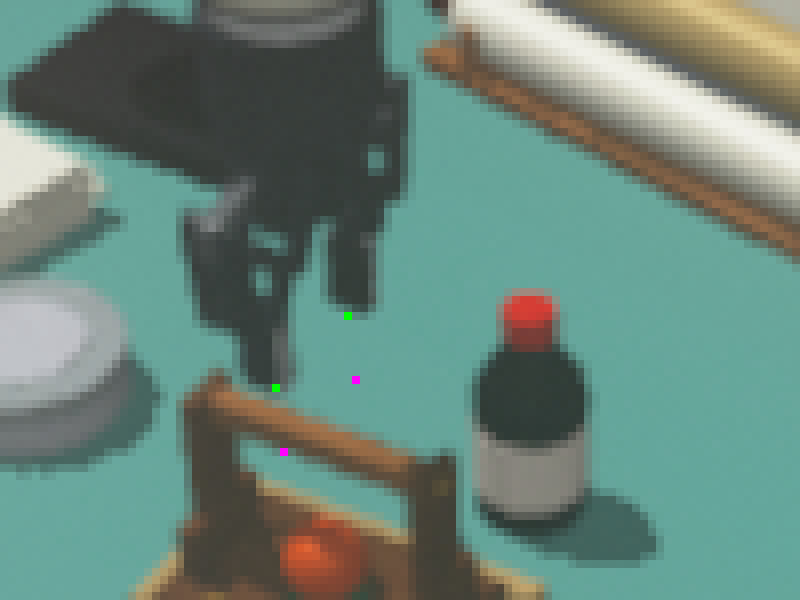

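The green marks (35 mm behind the reported TCP) fall on the fingertips at (276,388) and (348,316), so the offset is constant and along the tool axis. I go down on the bar.

Request:
{"method": "jog_arm", "body": {"plan": [[60,[3,1,20],[0,0,0]],[60,[0,0,20],[0,0,0]],[60,[0,0,15],[0,0,0]],[60,[0,0,10],[0,0,0]],[60,[0,0,0],[0,0,0]],[30,[0,0,0],[0,0,0]],[20,[0,0,0],[0,0,0]],[5,[0,0,0],[0,0,0]],[5,[0,0,0],[0,0,0]],[5,[0,0,0],[0,0,0]]]}}

```text
t: 12.15
eef_pos: [0.5527, 0.269, 0.0638]
tcp_rot: [[-0.242, 0.97, 0.0], [0.97, 0.242, 0.001], [0.001, 0.0, -1.0]]
wrist_force: [-2.0, -0.2, 5.9]
gripper_width: 0.013
grip_force: 60.3
```

Request:
{"method": "jog_arm", "body": {"plan": [[5,[0,0,0],[0,0,0]],[5,[0,0,0],[0,0,0]]]}}

```text
t: 12.35
eef_pos: [0.5527, 0.269, 0.0638]
tcp_rot: [[-0.242, 0.97, 0.0], [0.97, 0.242, 0.001], [0.001, 0.0, -1.0]]
wrist_force: [-2.5, -0.3, 6.4]
gripper_width: 0.0129
grip_force: 60.4
```

```bash
python3 - <<'E'
from h import *
state();look('wrist',['button_grip','pocket','ball_center'],'w6');look('side',['bar','ball_center'],'s6')
b=[cv2.imread('pics/w6.png'),cv2.resize(cv2.imread('pics/s6.png')[130:220,180:300],(512,384))]
cv2.imwrite('pics/c9.png',cv2.resize(np.hstack(b),(800,300)))
E
```

```text
t 12.35 p [0.5527 0.269  0.0638] yaw_y 14.03 Rz [ 0.     0.001 -1.   ] w 0.0129 gf 60.42161285877228 F [-2.5 -0.3  6.4] j [-0.82  0.67  0.44  1.97 -0.49  0.6   0.18]
wrist button_grip [([0.4801, 0.2511, 0.0556], 0.58)]
wrist pocket []
wrist ball_center []
side bar [([0.5542, 0.2677, 0.1099], 0.94), ([0.4827, 0.2479, 0.0562], 0.72)]
side ball_center [([0.5538, 0.2677, 0.0425], 0.44)]
```

View pics/c9.png

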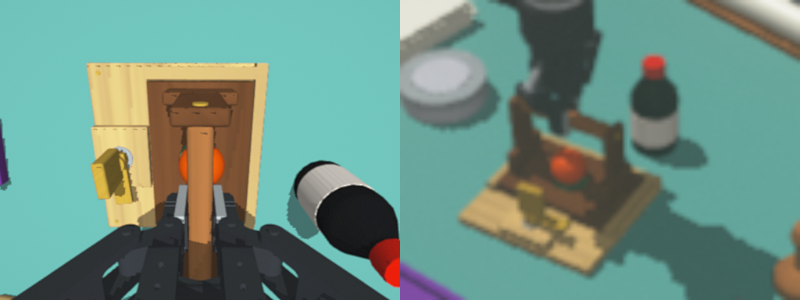

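The fingers hold the bar at its middle (opening 13 mm, grip 60 N), with the tips clear of the ball. I have gone past the 10-picture limit (12 viewed), so I use only numbers from here. Lift.

Request:
{"method": "jog_arm", "body": {"plan": [[5,[0,0,-2],[0,0,0]],[5,[0,0,-4],[0,0,0]],[5,[0,0,-6],[0,0,0]],[5,[0,0,-8],[0,0,0]],[5,[0,0,-10],[0,0,0]],[5,[0,0,-10],[0,0,0]],[5,[0,0,-8],[0,0,0]],[5,[0,0,-5],[0,0,0]],[5,[0,0,-2],[0,0,0]],[5,[0,0,0],[0,0,0]]]}}

```text
t: 13.7
eef_pos: [0.5528, 0.2691, 0.1183]
tcp_rot: [[-0.243, 0.97, 0.0], [0.97, 0.243, 0.0], [0.0, 0.0, -1.0]]
wrist_force: [-0.8, -0.4, -2.4]
gripper_width: 0.0132
grip_force: 59.3
```

```bash
python3 - <<'E'
from h import *
state()
for c in ('side','scene'): look(c,['bar','pocket','ball_center','tray','button_grip','cradle'],c+'7')
E
```

```text
t 13.7 p [0.5528 0.2691 0.1183] yaw_y 14.04 Rz [ 0.  0. -1.] w 0.0132 gf 59.332226514816284 F [-0.8 -0.4 -2.4] j [-0.87  0.6   0.49  1.94 -0.43  0.7   0.13]
side bar [([0.5532, 0.2714, 0.1683], 0.61)]
side pocket []
side ball_center [([0.556, 0.269, 0.0993], 0.45)]
side tray [([0.5484, 0.2644, 0.0696], 0.9), ([0.4117, -0.3306, 0.0008], 0.63)]
side button_grip [([0.2193, 0.2457, 0.0588], 0.69), ([0.4777, 0.251, 0.0534], 0.58)]
side cradle [([0.5491, 0.2628, -0.0001], 0.92), ([0.5523, 0.267, 0.1699], 0.74)]
scene bar [([0.5497, 0.2675, 0.1658], 0.9), ([0.5507, 0.2701, 0.101], 0.61)]
scene pocket [([0.5524, 0.2647, 0.1], 0.81)]
scene ball_center [([0.5573, 0.2704, 0.0905], 0.78)]
scene tray [([0.5514, 0.2704, 0.0664], 0.73)]
scene button_grip [([0.4842, 0.2476, 0.0559], 0.54), ([0.2189, 0.2527, 0.0556], 0.47)]
scene cradle [([0.2958, 0.26, 0.0028], 0.92), ([0.5501, 0.2671, -0.0016], 0.9)]
```

The tray is lifted (underside 67 mm) with the ball in it. I raise it further and cross.

Request:
{"method": "jog_arm", "body": {"plan": [[5,[0,0,-3],[0,0,0]],[5,[0,0,-7],[0,0,0]],[5,[0,0,-11],[0,0,0]],[5,[0,0,-14],[0,0,0]],[5,[0,0,-15],[0,0,0]],[5,[0,0,-14],[0,0,0]],[5,[0,0,-11],[0,0,0]],[5,[-1,0,-8],[0,0,0]],[5,[-3,-1,-5],[0,0,0]],[5,[-5,-2,-2],[0,0,0]]]}}

```text
t: 15.4
eef_pos: [0.552, 0.2596, 0.2084]
tcp_rot: [[-0.243, 0.97, 0.0], [0.97, 0.243, 0.0], [0.0, 0.0, -1.0]]
wrist_force: [-0.1, 0.7, -2.4]
gripper_width: 0.0129
grip_force: 59.3
```

Request:
{"method": "jog_arm", "body": {"plan": [[5,[-7,-2,0],[0,0,0]],[5,[-9,-3,0],[0,0,0]],[5,[-11,-4,0],[0,0,0]],[5,[-13,-4,0],[0,0,0]],[5,[-14,-5,0],[0,0,0]],[5,[-15,-5,0],[0,0,0]],[5,[-15,-5,0],[0,0,0]],[5,[-15,-5,0],[0,0,0]],[5,[-15,-5,0],[0,0,0]],[5,[-15,-5,0],[0,0,0]]]}}

```text
t: 16.4
eef_pos: [0.5415, 0.1225, 0.2081]
tcp_rot: [[-0.242, 0.97, 0.0], [0.97, 0.242, 0.0], [0.0, 0.0, -1.0]]
wrist_force: [-0.6, -0.8, -2.7]
gripper_width: 0.013
grip_force: 59.3
```

Request:
{"method": "jog_arm", "body": {"plan": [[5,[-15,-5,0],[0,0,0]],[5,[-15,-5,0],[0,0,0]],[5,[-15,-5,0],[0,0,0]],[5,[-15,-5,0],[0,0,0]],[5,[-15,-5,0],[0,0,0]],[5,[-15,-5,0],[0,0,0]],[5,[-15,-5,0],[0,0,0]],[5,[-15,-5,0],[0,0,0]],[5,[-15,-5,0],[0,0,0]],[5,[-15,-5,0],[0,0,0]]]}}

```text
t: 17.4
eef_pos: [0.5294, -0.035, 0.208]
tcp_rot: [[-0.243, 0.97, 0.0], [0.97, 0.243, -0.0], [-0.0, 0.0, -1.0]]
wrist_force: [-0.1, -0.3, -3.0]
gripper_width: 0.0126
grip_force: 59.3
```

```bash
python3 - <<'E'
from h import *
delta([.5135,-.295,.155]);look('side',['pocket','ball_center','rubbing'])
E
```

```text
t 17.4 p [ 0.5294 -0.035   0.208 ] yaw_y 14.04 Rz [ 0. -0. -1.] w 0.0126 gf 59.284318685531616 F [-0.1 -0.3 -3. ] j [-0.48  0.39  0.61  2.06 -0.31  0.79  0.56]
tool mm [-248.3  -78.4   53. ]
side pocket []
side ball_center [([0.5328, -0.0292, 0.1856], 0.52)]
side rubbing [([0.5157, -0.2958, 0.0023], 0.92), ([0.5671, 0.515, 0.0024], 0.58)]
```

Request:
{"method": "jog_arm", "body": {"plan": [[5,[-8,-3,0],[0,0,0]],[5,[-12,-4,0],[0,0,0]],[5,[-15,-5,0],[0,0,0]],[5,[-15,-5,0],[0,0,0]],[5,[-15,-5,0],[0,0,0]],[5,[-15,-5,0],[0,0,0]],[5,[-15,-5,0],[0,0,0]],[5,[-15,-5,0],[0,0,0]],[5,[-15,-5,0],[0,0,0]],[5,[-15,-5,0],[0,0,0]]]}}

```text
t: 18.6
eef_pos: [0.5175, -0.1822, 0.208]
tcp_rot: [[-0.243, 0.97, -0.0], [0.97, 0.243, -0.0], [-0.0, -0.0, -1.0]]
wrist_force: [0.4, 0.0, -2.9]
gripper_width: 0.0127
grip_force: 59.3
```

Request:
{"method": "jog_arm", "body": {"plan": [[5,[-15,-5,0],[0,0,0]],[5,[-15,-5,0],[0,0,0]],[5,[-15,-5,0],[0,0,0]],[5,[-15,-4,0],[0,0,0]],[5,[-14,-4,0],[0,0,0]],[5,[-12,-4,0],[0,0,0]],[5,[-9,-3,0],[0,0,0]],[5,[-6,-2,0],[0,0,0]],[5,[-4,-1,0],[0,0,0]],[5,[-2,0,0],[0,0,0]]]}}

```text
t: 19.6
eef_pos: [0.5117, -0.2928, 0.208]
tcp_rot: [[-0.243, 0.97, -0.0], [0.97, 0.243, 0.0], [0.0, -0.0, -1.0]]
wrist_force: [0.2, 0.7, -3.2]
gripper_width: 0.013
grip_force: 59.3
```

Request:
{"method": "jog_arm", "body": {"plan": [[5,[0,0,3],[0,0,0]],[5,[0,0,6],[0,0,0]],[5,[0,0,9],[0,0,0]],[5,[0,0,11],[0,0,0]],[5,[0,0,9],[0,0,0]],[5,[0,0,6],[0,0,0]],[5,[0,0,4],[0,0,0]],[5,[0,0,2],[0,0,0]],[5,[0,0,0],[0,0,0]],[5,[0,0,0],[0,0,0]]]}}

```text
t: 20.6
eef_pos: [0.512, -0.293, 0.1583]
tcp_rot: [[-0.243, 0.97, 0.001], [0.97, 0.243, -0.0], [-0.001, 0.001, -1.0]]
wrist_force: [-0.2, 0.6, -3.4]
gripper_width: 0.0128
grip_force: 59.3
```

```bash
python3 - <<'E'
from h import *
delta([.5135,-.295,.156])
for c in ('side','scene'): look(c,['pocket','ball_center','tray','bar','rubbing','button_grip','dauber'])
E
```

```text
t 20.6 p [ 0.512  -0.293   0.1583] yaw_y 14.04 Rz [ 0.001 -0.    -1.   ] w 0.0128 gf 59.28589940071106 F [-0.2  0.6 -3.4] j [ 0.05  0.53  0.56  1.97 -0.4   0.75  1.09]
tool mm [-2.3  0.9  2.3]
side pocket [([0.5121, -0.2964, 0.1347], 0.64), ([0.5099, -0.2928, 0.1056], 0.54)]
side ball_center [([0.5163, -0.3021, 0.136], 0.47)]
side tray [([0.5098, -0.2931, 0.1054], 0.75)]
side bar [([0.5167, -0.2923, 0.2108], 0.82), ([0.5738, 0.5156, -0.0003], 0.55)]
side rubbing [([0.5143, -0.2952, 0.003], 0.6)]
side button_grip [([0.4816, 0.2506, 0.0539], 0.65)]
side dauber [([0.6232, -0.0078, -0.0004], 0.52)]
scene pocket [([0.5144, -0.2965, 0.1396], 0.87), ([0.6227, -0.0112, -0.0003], 0.67)]
scene ball_center [([0.5205, -0.3023, 0.1304], 0.56)]
scene tray [([0.5116, -0.2955, 0.1085], 0.6)]
scene bar [([0.5077, -0.2974, 0.2054], 0.98)]
scene rubbing [([0.5134, -0.2941, 0.0027], 0.8)]
scene button_grip [([0.4818, 0.2492, 0.0557], 0.84), ([0.2188, 0.2521, 0.0556], 0.75)]
scene dauber [([0.6248, -0.0136, -0.0008], 0.75)]
```

Request:
{"method": "jog_arm", "body": {"plan": [[5,[0,0,0],[0,0,0]],[5,[0,0,0],[0,0,0]],[5,[0,0,0],[0,0,0]],[5,[0,0,0],[0,0,0]],[5,[0,0,0],[0,0,0]],[5,[0,0,0],[0,0,0]],[5,[0,0,0],[0,0,0]],[5,[0,0,0],[0,0,0]],[5,[0,0,0],[0,0,0]],[5,[0,0,0],[0,0,0]]]}}

```text
t: 22.4
eef_pos: [0.5117, -0.2928, 0.158]
tcp_rot: [[-0.243, 0.97, 0.0], [0.97, 0.243, -0.0], [-0.0, 0.0, -1.0]]
wrist_force: [0.3, -0.1, -2.2]
gripper_width: 0.0129
grip_force: 59.3
```

Request:
{"method": "jog_arm", "body": {"plan": [[5,[0,0,0],[0,0,0]],[5,[0,0,0],[0,0,0]],[5,[0,0,0],[0,0,0]],[5,[0,0,0],[0,0,0]],[5,[0,0,0],[0,0,0]],[5,[0,0,0],[0,0,0]],[5,[0,0,0],[0,0,0]],[5,[0,0,0],[0,0,0]],[5,[0,0,0],[0,0,0]],[5,[0,0,0],[0,0,0]]]}}

```text
t: 23.4
eef_pos: [0.5118, -0.2928, 0.158]
tcp_rot: [[-0.243, 0.97, 0.0], [0.97, 0.243, -0.0], [-0.0, 0.0, -1.0]]
wrist_force: [-0.0, 0.4, -2.7]
gripper_width: 0.0127
grip_force: 59.3
```

```bash
python3 - <<'E'
from h import *
state()
for c in ('side','scene','side','scene'): look(c,['pocket','ball_center'],k=1)
state()
print(bot.close_job())
E
```

```text
t 23.4 p [ 0.5118 -0.2928  0.158 ] yaw_y 14.04 Rz [ 0. -0. -1.] w 0.0127 gf 59.28482472896576 F [-0.   0.4 -2.7] j [ 0.05  0.53  0.55  1.97 -0.4   0.75  1.09]
side pocket [([0.6869, 0.2619, 0.004], 0.7)]
side ball_center [([0.5178, -0.3048, 0.1369], 0.66)]
scene pocket [([0.5097, -0.2934, 0.1377], 0.87)]
scene ball_center [([0.5205, -0.3042, 0.1321], 0.52)]
side pocket [([0.5136, -0.2945, 0.1381], 0.88)]
side ball_center [([0.5191, -0.2991, 0.1352], 0.75)]
scene pocket [([0.5114, -0.2921, 0.1376], 0.63)]
scene ball_center [([0.5193, -0.2985, 0.1316], 0.7)]
t 24.0 p [ 0.5118 -0.2927  0.158 ] yaw_y 14.04 Rz [ 0.  0. -1.] w 0.013 gf 59.2842435836792 F [-0.5  0.1 -2.5] j [ 0.05  0.53  0.55  1.97 -0.4   0.75  1.09]
the job is handed in; nothing more can be done
None
```

The job is handed in with no verdict returned: button turned clear, tray held still and level with its underside about 10 cm above the rubbing's middle, ball in its pocket by the last readings (about 8–10 mm off centre); I viewed 12 pictures, over the limit of 10.

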